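# Set a board to the flip stop on a crosscut jig

### The job

Get the long board ready for its saw cut on the crosscut jig: swing the flip stop on the fence all the way down, then push the board along the jig until its long edge lies flat against the fence and its left end touches the stop. Only push with the fingers: keep the board flat on the jig, never pick it up, leave the stop down, and leave the offcut, tape measure, glue bottle and saw where they are.

Things in the scene. Friction and masses are not known exactly. Their poses are not given: they have to be found in the camera images.
- jig: Crosscut jig for a hand saw, screwed to the bench, immovable: plywood base 18 mm thick with an aluminium fence along its far side. Origin on the bench surface; x points away from the robot, square to the fence, y along the fence to the left. Base spans x -130 to 130, y -290 to 220 mm, top at z = 18 mm.
- fence (a point): Point at the foot of the fence's flat front face (the face towards the robot), on the base top, at jig x = 70, y = -30 mm, where a thin saw slot crosses base and fence. Axes as the jig's. The fence runs the whole length of the base in y, is 25 mm thick (jig x = 70 to 95 mm) and 50 mm tall above the base (top at z = 68 mm).
- stop: Dark steel carriage of the flip stop, locked on top of the fence; its place along the fence varies. 36 mm wide in y, knob top 34 mm above the fence. Origin on the fence's top front edge (jig x = 70, z = 68 mm) in the arm's middle plane; axes as the jig's. Lugs reach 20 mm in front of the fence, holding the hinge pin, along y at x = -14, z = +14 mm from this origin. No part is below the fence top.
- flip (a joint): Angle (rad) of the flip arm about its pin: 0 = fully down, hanging in front of the fence, at a firm limit; 1.57 = level, pointing at the robot; 2.0 = largest. Starts raised, 1.0 to 1.75. Stiff hinge (0.06 N m, 1 to 2 N near the end): it stays where it is left. Can be pressed down from above, then pushed by its foot towards the fence.
- flip_tip (a point): Middle of the flip arm's free end, 62 mm from the pin. The arm is an aluminium bar 12 mm wide in y and 14 mm deep; its last 24 mm widen to a foot 32 mm deep. When down, the foot's end is 2 mm above the base, its front face 35 mm in front of the fence face, and its right face, which stops the board, is at y = -6 mm in the stop's frame.
- board: Loose dark wooden board lying flat on the jig, 70 (x) x 220 (y) x 19 mm, about 0.2 kg (0.14 to 0.28). Origin in the middle of its underside; y along its length to the left, x across it away from the robot. It starts away from the fence, to the right of the stop and askew by up to 0.2 rad. Pushed slantwise into the fence it can jam.
- board_end (a point): Centre of the board's left end face (board y = +110 mm, half its thickness up), the end that must touch the stop.
- edge_left (a point): Point on the board's long edge facing the fence, 5 mm from its left end, half its thickness up.
- edge_right (a point): Point on the board's long edge facing the fence, 5 mm from its right end, half its thickness up.
- offcut: Loose bystander: short piece of the same wood, 45 x 70 x 19 mm, on the near left corner of the jig's base. Origin in the middle of its underside.
- tape: Loose bystander: grey tape measure standing on the bench left of the jig, 68 x 40 x 66 mm. Origin in the middle of its underside.
- glue: Loose bystander: white glue bottle, 64 mm across, 190 mm tall, on the bench left of the jig. Origin in the middle of its underside.
- saw: Loose bystander: back saw with a straight wooden handle lying on the bench right of the jig, 460 mm long, about 60 mm wide, up to 22 mm high. Origin on its underside where handle and blade meet; x along the blade.
Things that resemble listed ones, but are neither listed nor needed, are in the scene too. Several things have the shape of the board; the one meant has the colours described above.

How it is judged:
By the outcome, as a careful person would: the job done as asked, in the order asked, and still so for the second after the job is handed in, with the robot touching nothing.
It also fails if it takes over 72 s, if anything falls off the work surface, if the arm or the gripper's body presses on something with over 40 N, if the wrist force passes 120 N, or if a joint passes its speed limit or range.

### The arm

A 6-joint arm with a two-finger parallel gripper is mounted at the origin on the work surface. World frame = base frame: x ahead of the robot, y to its left, z up, the work surface at z = 0. Lengths are in mm, angles in rad, forces in N, time in s.
With the tool pointing down it reaches from about 350 to 975 mm from the base axis. Payload 7.1 kg.
Tool frame: the origin (TCP) lies on the front face of the gripper's body, between the roots of the fingers; the fingertips stand 80 mm ahead of it and the grasp point (between the pads) lies 61 mm ahead of it (env.tips_ahead is the distance from the TCP to the fingertips, in mm); z points along the fingers, y is the line along which they close (so a half turn about z gives the same grasp; the last joint's range is limited). The gripper opens to 88 mm and grips with 3 to 60 N. Pads are 20 mm wide; open, the fingers measure 115 mm over their backs; the gripper's body (75 mm by 178 mm) begins 61 mm behind the grasp point.
Start: joints at [-1.216, 0.423, 1.63, -0, 1.089, -0.019], TCP at [228.239, -581.818, 302.675] pointing down, gripper open.
Joint ranges: [-3, 3], [-0.9, 2.11], [0.09, 2.58], [-1.31, 4.45], [0.11, 2.69], [-2.54, 2.54]. Speed limits (rad/s): [2.39, 2.39, 3.01, 3.14, 3.14, 3.14].

### API

Orientations are given as a unit quaternion [x, y, z, w].
In Python, from station import env, set_gripper, viewer, workorder gives the robot as it stands. Calls block until the motion is done:
- env.reach(position, orientation): joint-space move of the TCP to a pose.
- env.move_l(position, rot=None, rate=150, f_stop=None): straight line of the TCP; rot=None keeps the orientation; rate is the mean speed in mm/s. With f_stop (N) it stops when the force on the tool has changed by that much, and returns True; else False.
- env.move_joints(angles): joint-space move.
- set_gripper(opening): finger opening in mm; the grip force is fixed at half the most; returns when the fingers have stopped.
- env.hold(seconds).
- env.ik(position, orientation): joint angles nearest the present ones, or None.
- env.read_state(): the state.
- viewer.camera(name): name is "scene" or "top" or "wrist"; returns the picture (480x640x3 uint8, blue, green, red); there is no depth.
- viewer.camera_params(name): a dict with "fx", "fy", "cx", "cy" (pixels), "pose" (4x4, takes a point from camera to world coordinates); the wrist camera has in their place "tool_from_camera" (4x4, takes a point from camera to tool coordinates, whose origin is the TCP and whose axes are the flange's). Camera axes: x right, y up, looking along -z (the intrinsics and any distortion apply to the point x, -y, -z); pixel columns grow to the right and rows downward; lengths in mm; the calibration is good to about 2 mm. A picture is of the moment at which its call begins: read the wrist's pose just before it. camera_params takes no time and is no camera call.
A pose or a line that the arm cannot do raises env.IKError and nothing moves.
- workorder.sign_off(): hands the job in; it is judged then, once.
The state is a dict: "time_s": time; "qpos": joint angles; "dq": joint speeds; "tau": joint torques, N m; "tool_pos": TCP position; "orientation": TCP orientation; "force": force on the tool from outside, world axes, zero at the start; "wrist_torque": the same for the moment, N m; "width": finger opening in mm; "grip_force": force on a finger pad.
Only numpy, scipy, OpenCV 4.12 (cv2) and the standard library are available. Lean on these libraries where they do the work, as an engineer would, in place of code of your own. Each camera call takes 0.05 s, during which the arm holds its last target. There are 200 camera calls.

## Working session

There is one attempt and no reset: what is moved stays moved. The work goes in short steps, each a Python script; the robot and the scene stay as the last script left them, time stands still between calls to the robot, and variables do not carry over. Pictures are saved under pics/ and viewed, at most 10 in all, crops included, and the job is handed in when it is done.

```bash
ls; mkdir -p pics; python3 - <<'E'
from station import env, set_gripper, viewer, workorder
import cv2
for n in("scene","top"):
    cv2.imwrite(f"pics/{n}0.png",viewer.camera(n)); p=viewer.camera_params(n); print(n,p)
print(viewer.camera_params("wrist")); print(env.read_state())
E
```

```text
pics
scene {'fx': 442.0278276828777, 'fy': 442.0278276828777, 'cx': 316.7486461171273, 'cy': 241.68020576777843, 'pose': array([[-3.85990505e-01, -7.03235403e-01,  5.97052174e-01,
         1.15687397e+03],
       [ 9.22476537e-01, -2.99116339e-01,  2.44062398e-01,
         2.57674324e+02],
       [ 6.95474160e-03,  6.44972390e-01,  7.64174226e-01,
         9.71516125e+02],
       [ 0.00000000e+00,  0.00000000e+00,  0.00000000e+00,
         1.00000000e+00]])}
top {'fx': 551.5052988483567, 'fy': 551.5052988483567, 'cx': 324.6523567464234, 'cy': 249.92180094794145, 'pose': array([[ 3.33095515e-03,  9.84935451e-01, -1.72890319e-01,
         1.65452566e+02],
       [-9.99926549e-01,  1.26579392e-03, -1.20537992e-02,
        -4.90900756e+01],
       [-1.16533706e-02,  1.72917771e-01,  9.84867323e-01,
         1.58388454e+03],
       [ 0.00000000e+00,  0.00000000e+00,  0.00000000e+00,
         1.00000000e+00]])}
{'fx': 396.49865082546324, 'fy': 396.49865082546324, 'cx': 316.8701804675764, 'cy': 241.16380650127772, 'tool_from_camera': array([[ 4.24205629e-04,  9.55006206e-01,  2.96585511e-01
[... 299 characters left out ...]
, 'qpos': array([-1.21598289e+00,  4.23758559e-01,  1.63058712e+00,  3.46171076e-05,
        1.08861245e+00, -1.89823197e-02]), 'dq': array([-9.01508977e-05, -2.87980290e-04, -1.17310410e-03, -1.47400423e-03,
        1.49672927e-03, -1.89092361e-03]), 'tau': array([-3.64822008e-04, -5.45613027e+01, -2.74326396e+01,  6.44434313e-02,
        1.88450835e-02, -1.06935602e-05]), 'tool_pos': array([ 228.12697698, -581.46584154,  301.99341467]), 'orientation': array([ 9.82586637e-01,  1.85803755e-01, -9.89905723e-05, -6.75698857e-04]), 'force': array([ 0.66136122, -0.34420681, -0.04001589]), 'wrist_torque': array([ 0.04008057,  0.00947918, -0.01997473]), 'grip_force': 0.0, 'width': 87.586556078625}
```

View pics/scene0.png

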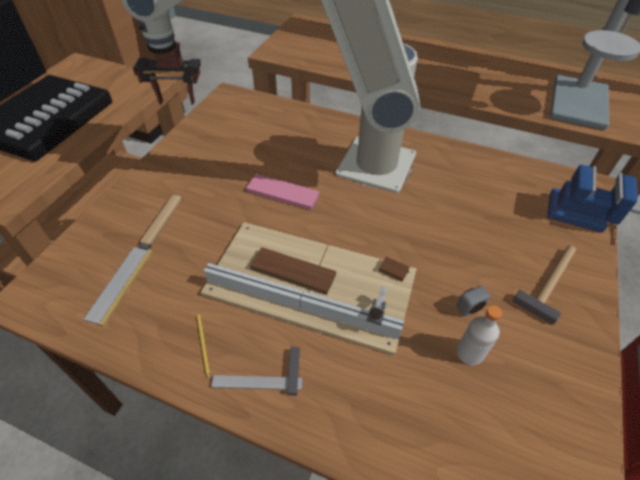

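View pics/top0.png

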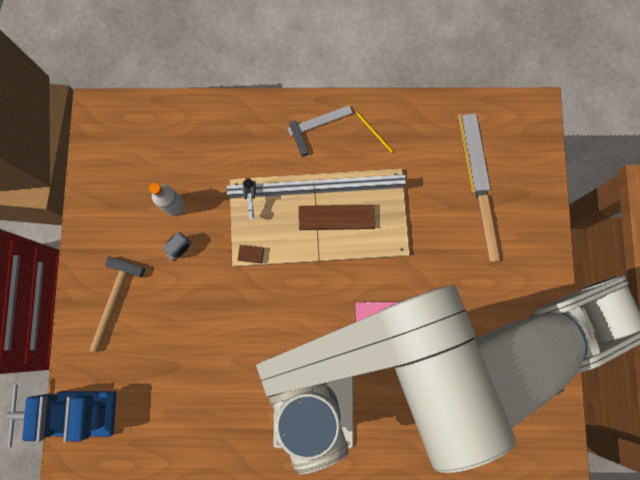

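Board candidates in the top view are the dark board on the jig (337,217), the pink board on the bench (378,312) and the short offcut (250,254). The dark long board on the jig fits the description. I'll confirm with an enlarged crop.

```bash
python3 - <<'E'
import cv2
i=cv2.imread("pics/top0.png")[165:275,222:418]
cv2.imwrite("pics/crop0.png",cv2.resize(i,None,fx=4,fy=4,interpolation=cv2.INTER_CUBIC))
i=cv2.imread("pics/scene0.png")[220:350,195:425]
cv2.imwrite("pics/crop1.png",cv2.resize(i,None,fx=3.4,fy=3.4,interpolation=cv2.INTER_CUBIC))
E
```

```text
(no output)
```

View pics/crop0.png

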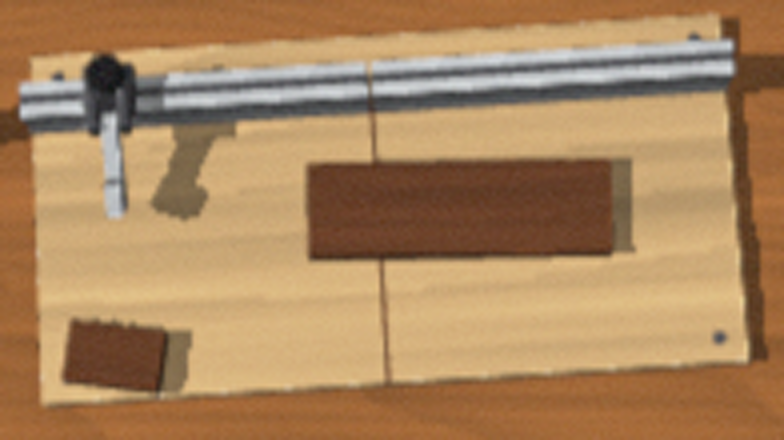

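View pics/crop1.png

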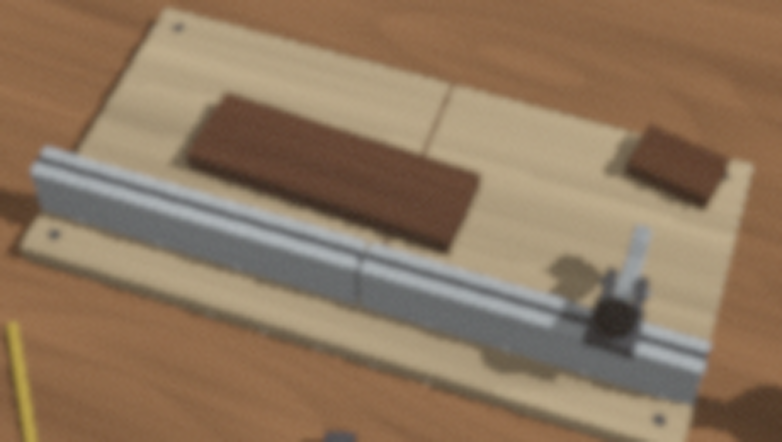

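The crops confirm it: the dark long board on the jig has top corners in crop0 at about (306,164), (612,159), (614,255) and (309,260). The flip arm sits on the left with its tip at (115,216). Next I fit all the poses jointly.

```bash
cat > fit.py <<'E'
import numpy as np
def project(p,P):
    T=np.linalg.inv(p["pose"]); q=(T[:3,:3]@np.atleast_2d(P).T+T[:3,3:]).T
    return np.c_[p["cx"]+p["fx"]*q[:,0]/-q[:,2], p["cy"]-p["fy"]*q[:,1]/-q[:,2]]
def pl(x,y,a,P):
    P=np.atleast_2d(np.array(P,float)); c,s=np.cos(a),np.sin(a)
    return np.c_[x+c*P[:,0]-s*P[:,1], y+s*P[:,0]+c*P[:,1], P[:,2]]
E
python3 - <<'E'
from station import viewer
from fit import *
from scipy.optimize import least_squares
cp={n:viewer.camera_params(n) for n in("top","scene")}
A=lambda L:np.array(L,float)/4+[222,165]-.4
B=lambda L:np.array(L,float)/3.4+[195,220]-.35
def model(v):
    jx,jy,ja,bx,by,ba,sy,th=v[:8]
    J=lambda P:pl(jx,jy,ja,P)
    Bd=lambda P:pl(bx,by,ba,P)
    d=np.array([-np.sin(th),0,-np.cos(th)]);n=np.array([-np.cos(th),0,np.sin(th)])
    pin=np.array([56,sy,82.])
    jc=[[-130,220,18],[-130,-290,18],[130,220,18],[130,-290,18]]
    bc=[[35,110,37],[35,-110,37],[-35,-110,37],[-35,110,37]]
    top=np.r_[J(jc),J([[95,220,68]]),Bd(bc),J([[82.5,sy,102],pin+38*d+21*n,pin+62*d+21*n])]
    sc=np.r_[J(jc[:2]+[jc[3]]),J([[95,-290,68],[70,-290,68],[70,220,68]]),Bd([bc[2],bc[3],bc[0],bc[1]]),J([[82.5,sy,102],pin+62*d+21*n])]
    return project(cp["top"],top)+v[8:10],project(cp["scene"],sc)+v[10:12]
mt=A([[44,403],[748,360],[31,58],[718,14],[19,84],[306,164],[612,159],[614,255],[309,260],[105,72],[115,180],[115,216]])
ms=B([[752,165],[165,8],[20,252],[35,168],[45,147],[710,345],[228,95],[480,178],[450,234],[190,150],[617,316],[642,228]])
f=lambda v:np.r_[(model(v)[0]-mt).ravel(),(model(v)[1]-ms).ravel(),v[8:12]*1]
r=least_squares(f,[600,0,0,590,-60,0,150,1.4,0,0,0,0],loss="soft_l1",x_scale=[10,10,.1,10,10,.1,10,.1,1,1,1,1])
print(r.x.round(3)); a,b=model(r.x); print((a-mt).round(1).tolist()); print((b-ms).round(1).tolist())
jx,jy,ja=r.x[:3]; c,s=np.cos(ja),np.sin(ja); d=r.x[3:5]-[jx,jy]
print("board in jig",[c*d[0]+s*d[1],-s*d[0]+c*d[1]],r.x[5]-ja)
E
```

```text
[ 5.38351e+02  2.48060e+01  6.20000e-02  5.32862e+02 -6.44750e+01
  1.40000e-02  1.53521e+02  1.04800e+00 -1.31000e-01 -1.34000e-01
 -2.50000e-02  1.09000e-01]
[[-0.7, -0.1], [0.4, -0.0], [-0.1, -0.8], [0.4, -0.1], [0.1, -0.7], [0.2, 0.1], [-0.1, 0.3], [0.0, 0.0], [-0.5, -0.2], [0.2, 1.6], [-0.4, 0.7], [0.5, -0.1]]
[[0.5, 0.7], [0.4, 0.3], [-0.3, -1.3], [-1.8, 1.5], [-0.1, 0.2], [0.3, 0.0], [-0.3, -1.8], [0.8, -1.8], [0.1, 2.4], [-1.0, 0.9], [0.2, -3.0], [0.4, -0.1]]
board in jig [np.float64(-11.037336913066685), np.float64(-88.76603406738175)] -0.04821731663135906
```

```bash
cat > rob.py <<'E'
from station import env, set_gripper, viewer, workorder
import numpy as np, cv2
JX,JY,JA=538.35,24.8,.062; SY=153.5
def q(along):  # tool y along jig 'y' or 'x'; picks the half turn with the smaller last joint
    return [np.array([np.cos(p/2),np.sin(p/2),0,0]) for p in ((JA,JA+np.pi) if along=='y' else (JA+np.pi/2,JA-np.pi/2))]
def pos(x,y,tip): c,s=np.cos(JA),np.sin(JA); return [JX+c*x-s*y,JY+s*x+c*y,tip+env.tips_ahead]
def hop(x,y,tip,along):
    js=[j for j in (env.ik(pos(x,y,tip),o) for o in q(along)) if j is not None]
    env.move_joints(min(js,key=lambda j:abs(j[5])))
def lin(x,y,tip,rate=100,f=None):
    r=env.move_l(pos(x,y,tip),rate=rate,f_stop=f); s=env.read_state()
    d=s["tool_pos"][:2]-[JX,JY]; c,n=np.cos(JA),np.sin(JA)
    print(r,"jig",np.round([c*d[0]+n*d[1],-n*d[0]+c*d[1],s["tool_pos"][2]-env.tips_ahead],1),"F",s["force"].round(1),"t",round(s["time_s"],1))
    return r
def snap(cam,name,box=None,k=1):
    i=viewer.camera(cam)
    cv2.imwrite(f"pics/{name}_full.png",i)
    if box: i=i[box[1]:box[3],box[0]:box[2]]
    cv2.imwrite(f"pics/{name}.png",cv2.resize(i,None,fx=k,fy=k,interpolation=cv2.INTER_CUBIC))
E
python3 - <<'E'
from rob import *
set_gripper(0)
hop(-2,SY,150,'y'); print(env.read_state()["qpos"].round(2))
lin(-2,SY,100)
lin(-2,SY,50,60,20)
lin(-2,SY,70); lin(-45,SY,70); lin(-45,SY,32)
lin(34,SY,32,50,20)
lin(-10,SY,32); lin(-10,SY,150)
hop(-60,-60,150,'x')
snap("top","flip",(222,165,418,275),4)
E
```

```text
[ 0.3   0.42  1.84 -0.    0.89 -1.33]
False jig [ -1.8 153.5 100.1] F [-0.8 -0.4 -0.4] t 5.0
False jig [ -2.  153.5  50. ] F [-1.2 -0.3 -0.9] t 6.0
False jig [ -1.4 153.7  70.9] F [-0.3 -0.2 -0. ] t 6.3
False jig [-44.6 153.6  70.1] F [ 0.8  0.4 -0.1] t 6.9
False jig [-44.8 153.5  31.8] F [ 0.1  0.4 -0.6] t 7.4
True jig [ 20.9 153.2  31. ] F [-0.1  0.3 -0.1] t 8.7
False jig [ -9.4 153.7  32.3] F [0.7 0.5 0.3] t 9.1
False jig [-10.4 153.4 149.3] F [ 0.  -0.1 -0.5] t 10.4
```

View pics/flip.png

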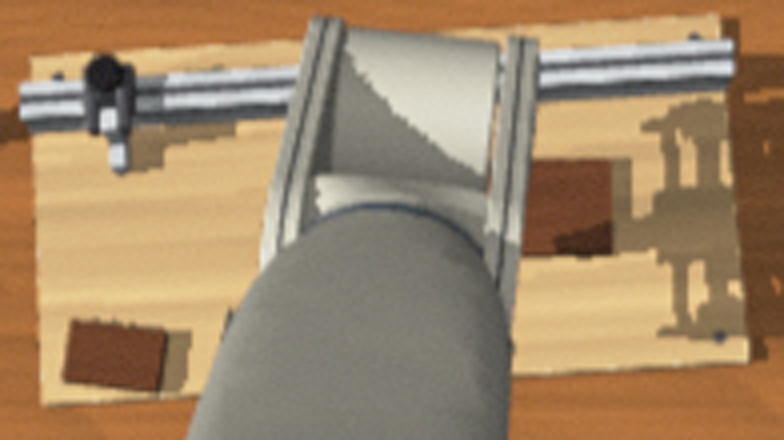

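The flip arm is nearly or fully down, with its foot end at crop (120,170). I'll check that against the prediction and push once more.

```bash
python3 - <<'E'
from rob import *
from fit import *
for th in (0,.1,.2,.3):
    d=np.array([-np.sin(th),0,-np.cos(th)]);n=np.array([-np.cos(th),0,np.sin(th)]);pin=np.array([56,SY,82.])
    print(th,[((project(viewer.camera_params("top"),pl(JX,JY,JA,pin+s*d+21*n))+.4-[222,165])*4).round(0).tolist() for s in(38,62)])
hop(-10,SY,110,'y'); lin(-10,SY,32); lin(10,SY,32)
lin(36,SY,32,25,35)
lin(-10,SY,32,200); lin(-10,SY,100,200)
hop(-14,-228,70,'x'); set_gripper(40)
snap("top","flip2",(222,165,418,275),4)
E
```

```text
0 [[[121.0, 166.0]], [[125.0, 174.0]]]
0.1 [[[120.0, 170.0]], [[125.0, 181.0]]]
0.2 [[[120.0, 174.0]], [[125.0, 188.0]]]
0.3 [[[120.0, 177.0]], [[124.0, 194.0]]]
False jig [ -9.6 153.5  32.4] F [ 0.9 -0.7  0.4] t 13.6
False jig [ 10.5 153.5  32.5] F [ 0.  -0.2 -0.1] t 13.9
True jig [ 21.7 152.9  30.4] F [-2.1 -0.7  1.1] t 14.7
False jig [-10.4 153.5  32. ] F [0.4 0.5 0.1] t 15.0
False jig [ -9.4 153.5 100.1] F [-0.8 -0.1 -0.6] t 15.5
```

View pics/flip2.png

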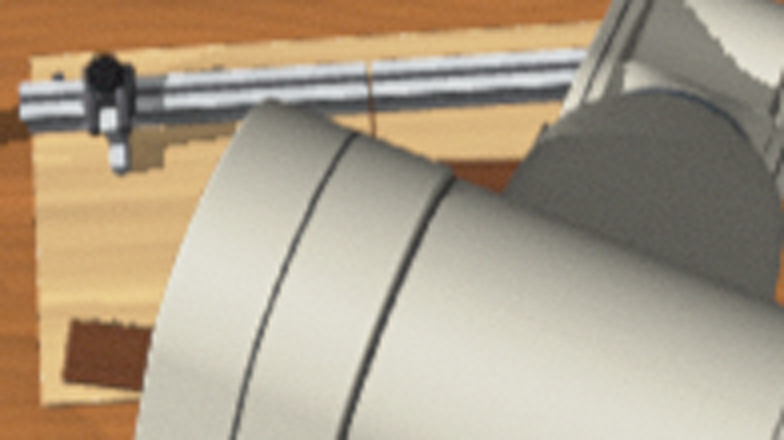

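The arm matches θ≈0 (foot at (120,171), firm at the limit). Now I push the board left with two spread fingers on its right end, then into the fence.

```bash
python3 - <<'E'
from rob import *
lin(-14,-228,24,100,15)
lin(-14,-94,24,60,10)
lin(-14,-115,24,150); lin(-14,-115,100,200)
hop(-85,25,80,'y'); set_gripper(70)
snap("top","p1",(222,165,418,275),4); snap("scene","p1s",(195,220,425,350),3.4)
E
```

```text
False jig [ -14.  -228.    23.8] F [-1.2  0.1  0.8] t 18.4
False jig [-14.  -94.   23.9] F [ 0.3 -0.8  0.4] t 20.7
False jig [ -14.2 -115.3   23.9] F [ 0.3 -0.6 -0.1] t 21.0
False jig [ -14.3 -114.5   99.8] F [0.  0.2 0. ] t 21.6
```

View pics/p1s.png

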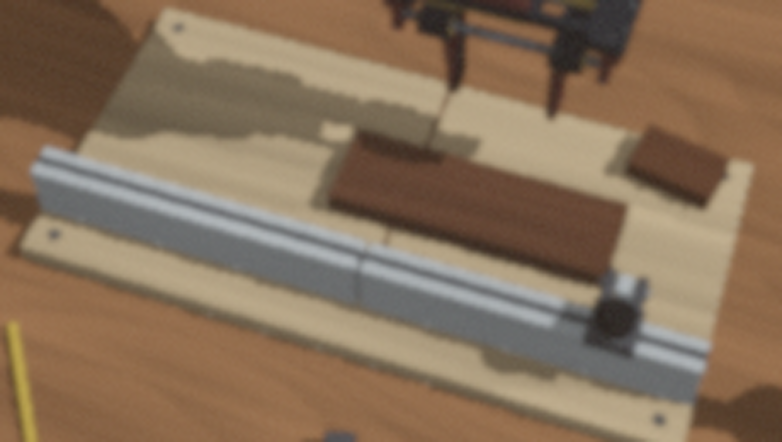

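The board is square to the jig, its left end just short of the stop (far-left corner at about (605,275)). Next I push it to the fence, then left to the stop, then press it against the fence again.

```bash
python3 - <<'E'
from rob import *
lin(-85,25,24,100,15)
lin(-4,25,24,40,10)
lin(-40,25,24,150); lin(-40,25,90,200)
set_gripper(36); hop(30,-130,90,'x'); lin(30,-130,24,100,15)
lin(30,-70,24,30,10)
lin(30,-110,24,150); lin(30,-110,90,200)
set_gripper(70); hop(-50,35,90,'y'); lin(-50,35,24,100,15)
lin(-4,35,24,40,12)
lin(-50,35,24,150); lin(-50,35,110,200); hop(-100,-330,220,'y')
snap("top","p2",(222,165,418,275),4); snap("scene","p2s",(195,220,425,350),3.4)
E
```

```text
False jig [-84.9  25.   24.1] F [-0.5  0.5 -0.2] t 24.2
True jig [-14.5  25.   23.5] F [ 0.7 -0.8 -0.1] t 25.8
False jig [-40.2  25.   24. ] F [0.1 0.3 0.2] t 26.1
False jig [-39.3  25.   90.1] F [ 1.3  0.5 -0.4] t 26.6
False jig [  30.3 -130.    24.2] F [ 0.2 -0.4  0.4] t 29.3
True jig [ 30.  -82.5  24. ] F [-0.2 -4.2  2.5] t 30.7
False jig [  29.9 -110.2   23.9] F [ 0.   0.2 -0.3] t 31.1
False jig [  29.9 -109.4   90. ] F [-0.2 -0.1 -0.6] t 31.6
False jig [-49.7  34.9  24.2] F [-0.5  0.3 -0.3] t 34.3
True jig [-14.5  35.   23.5] F [0.1 0.8 0.4] t 35.1
False jig [-49.6  35.   24.1] F [ 0.7 -0.6 -0.1] t 35.5
False jig [-49.6  35.  109.9] F [-0.8  0.  -0.4] t 36.1
```

View pics/p2.png

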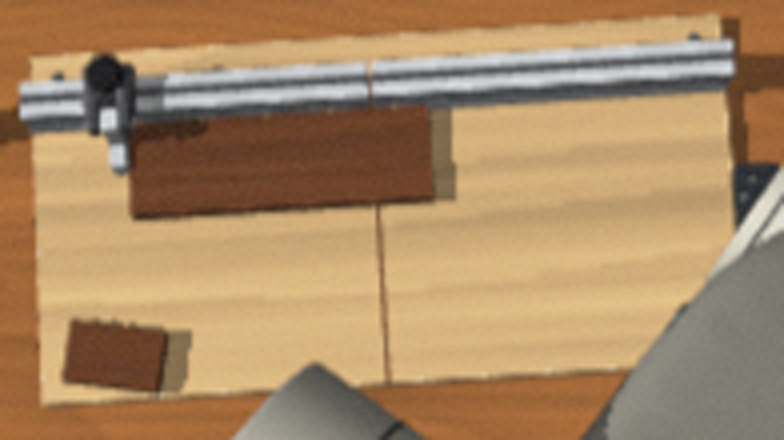

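View pics/p2s.png

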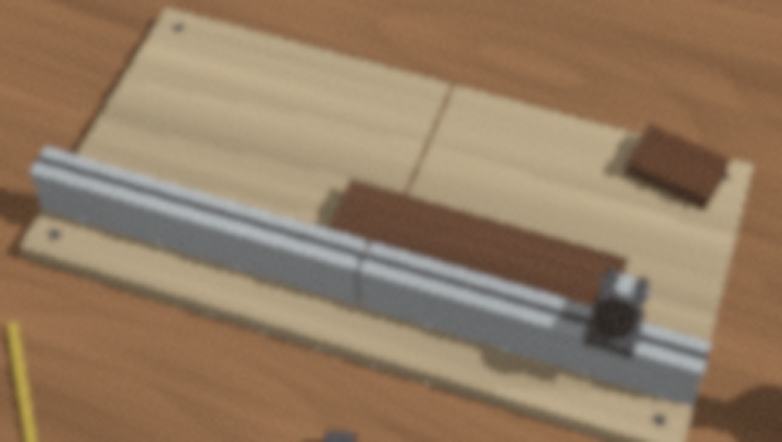

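The board lies along the fence with its left end at the foot (about (130,125) to (133,215)). I have time for one more confirming push against the stop.

```bash
python3 - <<'E'
from rob import *
set_gripper(36); hop(33,-130,90,'x'); lin(33,-130,24,100,15); lin(33,-92,24)
lin(33,-70,24,20,15)
lin(33,-86,24,20)
lin(33,-120,24,150); lin(33,-120,90,200)
set_gripper(70); hop(-50,35,90,'y'); lin(-50,35,24,100,15); lin(-22,35,24)
lin(-4,35,24,20,12)
lin(-50,35,24,150); lin(-50,35,110,200); hop(-100,-330,220,'y')
snap("top","p3",(222,165,418,275),4)
a,b=(cv2.imread(f"pics/{n}.png")[95:230,60:450].astype(int) for n in("p2","p3")); print("diff",abs(a-b).max(),(abs(a-b).max(2)>30).sum())
E
```

```text
False jig [  33.3 -130.2   24.3] F [-0.   0.2  1. ] t 40.9
False jig [ 33.2 -91.4  24.3] F [ 0.3 -1.   0.8] t 41.4
True jig [ 33.  -82.4  23.9] F [-0.4 -4.3  2.9] t 42.0
False jig [ 32.9 -86.   23.9] F [ 0.2  0.7 -0.1] t 42.4
False jig [  32.8 -120.3   23.9] F [ 0.2  0.9 -0.8] t 42.8
False jig [  32.9 -119.4   90. ] F [-0.2 -0.7  0.2] t 43.2
False jig [-49.7  34.9  24.2] F [-0.2  0.7  0.5] t 45.9
False jig [-21.9  35.   24.3] F [ 0.1 -0.2 -1.1] t 46.4
True jig [-14.3  35.   23.4] F [-0.3  0.1  0.2] t 47.0
False jig [-49.6  35.   24.2] F [ 1.  -0.2  0.4] t 47.3
False jig [-49.6  35.  109.9] F [ 0.2 -0.5  1.1] t 47.9
diff 24 0
```

Both contacts repeat at the same positions, with force and without motion: the stop at y = -82.4 and the fence at x = -14.4. The board is seated, so I'm handing in.

```bash
python3 -c "
from station import workorder
print(workorder.sign_off())"
```

```text
the job is handed in; nothing more can be done
None
```

The flip stop is fully down and the board lies flat against the fence with its left end on the stop; repeat pushes met both contacts at the same positions, and I handed the job in at about 50 s (I didn't check the tape measure, glue bottle or saw in a final picture, but no move went near them).

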